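# Pack film cartons into the carriage's corner and send it to the dispatch stop

### The job

First push the carriage back to the loading stop at the left end of its rail. Then load every film carton, upright and one at a time, into the row on the carriage: the first pushed right into the corner of the two fences, each next one pushed against the back fence and up tight against the one before. When all are packed, slide the carriage to the stop at the right end of the rail and only then press its plunger knob fully down; the row must still be tight at the end, and do not knock over the jar or the beaker.

Things in the scene. Friction and masses are not known exactly. Their poses are not given: they have to be found in the camera images.
- carton_1: closed white carton with a blue band, 116 x 66 x 62 mm (own x, y, z), about 0.13 kg; origin at the centre of its underside, x along its length, z up. Starts standing on the bench in front of the rail with its length roughly across the robot's view. It may be absent (then it has no pose). All the cartons are alike
- carton_2: closed white carton with a blue band, 116 x 66 x 62 mm (own x, y, z), about 0.13 kg; origin at the centre of its underside, x along its length, z up. Starts standing on the bench in front of the rail with its length roughly across the robot's view. It may be absent (then it has no pose). All the cartons are alike
- carton_3: closed white carton with a blue band, 116 x 66 x 62 mm (own x, y, z), about 0.13 kg; origin at the centre of its underside, x along its length, z up. Starts standing on the bench in front of the rail with its length roughly across the robot's view. It may be absent (then it has no pose). All the cartons are alike
- rail: fixed rail 100 x 460 x 12 mm on the bench in front of the robot, with a 60 mm wide, 25 mm high stop block on each end; origin at bench height at its middle, y along the rail towards the loading stop (to the robot's left), x away from the robot. Lies turned by a few degrees
- carriage (a joint): position of the carriage along the rail (m): 0 at the left (loading) stop, 0.160 at the right (dispatch) stop, growing towards the rail's -y. About 4 N of friction; stays where left. Its middle lies 80 mm to +y of the rail's origin at 0. A flat deck 160 (x) by 270 mm (y), top 22 mm above the bench, 8 mm thick fences 30 mm higher along the whole back (+x) edge and left (+y) end; front and right end open
- end_fence (a point): middle of the top edge of the left end fence (8 mm thick, 160 mm long along x, 30 mm above the deck; axes as the rail's). Pushing its inner face moves the carriage left, its outer face right. It moves with the carriage
- slot_1 (a point): 14 mm behind the deck's middle line, 33 mm from the inner face of the end fence and 58 mm from the back fence, on the carriage deck: where the origin of the first carton of the row lies when all is pushed up tight; axes as the carriage's (a carton stands here with its length along x, either way round). It moves with the carriage
- slot_2 (a point): 66 mm to the right (-y) of slot_1, on the carriage deck: where the origin of the second carton of the row lies when all is pushed up tight; axes as the carriage's (a carton stands here with its length along x, either way round). It moves with the carriage
- slot_3 (a point): 66 mm to the right (-y) of slot_2, on the carriage deck: where the origin of the third carton of the row lies when all is pushed up tight; axes as the carriage's (a carton stands here with its length along x, either way round). It moves with the carriage
- plunger (a joint): how far the plunger is pressed (m): 0 up, 0.012 fully down. Takes about 3 N and stays where it is left
- plunger_top (a point): top centre of the plunger's black mushroom knob (30 mm across, 68 mm above the bench when up), on a small tab that sticks out 46 mm from the left end of the carriage at its front corner. It moves with the carriage
- filter_jar: jar with a blue lid, 63 x 63 x 70 mm, standing on the bench left of the rail, loose; origin at the centre of its underside, z up
- beaker: glass beaker, 53 x 58 x 69 mm, standing right of the rail, loose; origin at the centre of its underside, z up
Not all that is in view belongs to the job. What is shaped like the carton_2 but green, purple or turquoise is not meant.

How it is judged (in metres and radians):
On the way, in this order (a step that is already met when the one before it is completed fails the run):
1. the carriage is back at the left (loading) stop, within 4 mm (value of joint carriage below 0.004 m), for 0.2 s.
2. at the loading stop (within 10 mm) all the cartons stand packed in the corner in a tight row ((distance between carton_1 and slot_1 below 0.006 m or (distance between carton_1 and slot_2 below 0.008 m and distance between any of carton_2, carton_3 and slot_1 below 0.006 m) or (distance between carton_1 and slot_3 below 0.01 m and distance between any of carton_2, carton_3 and slot_2 below 0.008 m)) and angle between the x axis of each of carton_1, carton_2, carton_3 and the x axis of slot_1, either way round below 0.06 rad and angle between each of carton_1, carton_2, carton_3's own z axis and vertical below 0.08 rad and (distance between carton_2 and slot_1 below 0.006 m or (distance between carton_2 and slot_2 below 0.008 m and distance between any of carton_1, carton_3 and slot_1 below 0.006 m) or (distance between carton_2 and slot_3 below 0.01 m and distance between any of carton_1, carton_3 and slot_2 below 0.008 m)) and (distance between carton_3 and slot_1 below 0.006 m or (distance between carton_3 and slot_2 below 0.008 m and distance between any of carton_1, carton_2 and slot_1 below 0.006 m) or (distance between carton_3 and slot_3 below 0.01 m and distance between any of carton_1, carton_2 and slot_2 below 0.008 m)) and value of joint carriage below 0.01 m), for 0.2 s.
3. the carriage is at the right (dispatch) stop, within 5 mm, the plunger still up (value of joint carriage above 0.155 m and value of joint plunger below 0.005 m), for 0.1 s.
At the end, for the whole second after the job is handed in: Each carton present is upright, at rest, square within 0.06 rad, its origin within 6, 8, 10 mm of slot 1, 2, 3, the row filled from the corner without gaps; the carriage is within 5 mm of the dispatch stop; the plunger is at least 10 of 12 mm down ((distance between carton_1 and slot_1 below 0.006 m or (distance between carton_1 and slot_2 below 0.008 m and distance between any of carton_2, carton_3 and slot_1 below 0.006 m) or (distance between carton_1 and slot_3 below 0.01 m and distance between any of carton_2, carton_3 and slot_2 below 0.008 m)) and angle between the x axis of each of carton_1, carton_2, carton_3 and the x axis of slot_1, either way round below 0.06 rad and angle between each of carton_1, carton_2, carton_3's own z axis and vertical below 0.08 rad and (distance between carton_2 and slot_1 below 0.006 m or (distance between carton_2 and slot_2 below 0.008 m and distance between any of carton_1, carton_3 and slot_1 below 0.006 m) or (distance between carton_2 and slot_3 below 0.01 m and distance between any of carton_1, carton_3 and slot_2 below 0.008 m)) and (distance between carton_3 and slot_1 below 0.006 m or (distance between carton_3 and slot_2 below 0.008 m and distance between any of carton_1, carton_2 and slot_1 below 0.006 m) or (distance between carton_3 and slot_3 below 0.01 m and distance between any of carton_1, carton_2 and slot_2 below 0.008 m)) and value of joint carriage above 0.155 m and value of joint plunger above 0.01 m and linear speed of each of carton_1, carton_2, carton_3 below 0.01 m/s); the robot touches nothing.
It fails at once if the plunger is pressed (over 6 mm) while the carriage is more than 40 mm from the dispatch stop (value of joint plunger above 0.006 m and value of joint carriage below 0.12 m).
It fails at once if the jar or the beaker is knocked over (angle between any of filter_jar, beaker's own z axis and vertical above 0.7 rad).
Of carton_1, carton_2, carton_3 only 2 to 3 are there at a start; the rules pass over those that are not, and their reading is None.
At some moment in a run one of carton_1, carton_2, carton_3 may be knocked a few centimetres aside while the robot is not near it.
Once in a run the grip may slacken for a moment while it holds something.
It also fails if it takes over 210 s, if anything falls off the work surface, if the arm or the gripper's body presses on something with over 40 N, if the wrist force passes 120 N, or if a joint passes its speed limit or range.

### The arm

A 6-joint arm with a two-finger parallel gripper is mounted at the origin on a cart in front of the work surface, level with it; the furniture and walls round the work are solid. World frame = base frame: x ahead of the robot, y to its left, z up, the work surface at z = 0. Lengths are in mm, angles in rad, forces in N, time in s.
With the tool pointing down it reaches from about 250 to 775 mm from the base axis. Payload 4 kg.
Tool frame: the origin (TCP) lies on the centre line of the jaws, within the pads' length; the fingertips stand 11 mm ahead of it and the grasp point (between the pads) lies 8 mm behind it; z points along the fingers, y is the line along which they close (so a half turn about z gives the same grasp; the last joint's range is limited). The gripper opens to 94 mm and grips with 3 to 60 N. Pads are 16 mm wide; open, the fingers measure 119 mm over their backs; the gripper's body (75 mm by 177 mm) begins 78 mm behind the grasp point.
Start: joints at [-1.422, 0.087, 1.371, -0, 1.684, -0.103], TCP at [137.028, -532.678, 182.606] pointing down, gripper open.
Joint ranges: [-3.1, 3.1], [-0.76, 2.03], [0.27, 2.55], [-1.08, 4.22], [0.17, 2.65], [-2.57, 2.57]. Speed limits (rad/s): [2.79, 2.79, 3.14, 3.14, 3.14, 3.14].

### API

Orientations are given as a 3x3 rotation matrix whose columns are the frame's x, y, z axes.
In Python, from station import ctrl, cams gives the robot as it stands.
- The arm moves only by the tool move_arm, never from a script. Its argument "series" is a list of rows, each a list of 4 numbers: the shift along the tool's x, y, z normalised to -1 to 1, where 1 is 0.3 m, then the turn about the tool's z normalised to -1 to 1, where 1 is 1.5 rad. In form: [[tx, ty, tz, twist], ...]. A call has 1 to 20 rows; each row is the pose to reach, as a shift and turn from the pose commanded when the call began, along the tool's axes at that moment; what a row does not reach only later rows make up. A row lasts 1/8 s, in which the tool goes at most 62.5 mm and 10.7 degrees, less where a joint would pass 70% of its speed; a pose out of reach is approached as far as the arm can. A call with a number of a shift or a turn outside -1 to 1 is refused whole. A call with a gripper value outside its range is refused whole. "grip" is the gripper's target within -1 to 1 (fully open at 1, half-way at 0, shut at -1), set as the call begins (left out, the last holds). The fingers move at their own pace and stop on an object; the grip force is fixed at half the most. Time passes only in rows, so rows that repeat a pose let the fingers close. It gives the time, the measured TCP pose, the force, the opening and the grip force at its end, in the units of the state.
- ctrl.read_state(): the state, without advancing time (a new reading comes with each control period).
- cams.read_camera(name): name is "scene" or "top"; returns a dict with "frame" (384x512x3 uint8, blue, green, red), "vertical_fov" (degrees; the focal length in pixels is half the picture's height over the tangent of half this angle, whatever the lens; pixels are square), "cx", "cy" (the principal point, pixels), "T" (4x4, takes a point from camera to world coordinates). Camera axes: x right, y up, looking along -z (the intrinsics and any distortion apply to the point x, -y, -z); pixel columns grow to the right and rows downward; lengths in mm; the calibration is good to about 2 mm. A picture is of the moment at which its call begins. There is no depth.
- ctrl.job_done(): hands the job in; it is judged then, once.
The state is a dict: "clock": time; "qpos": joint angles; "qvel": joint speeds; "effort": joint torques, N m; "position": TCP position; "tool_rot": TCP orientation; "wrist_force": force on the tool from outside, world axes, zero at the start; "torque": the same for the moment, N m; "grip_width": finger opening in mm; "finger_force": force on a finger pad.
Only numpy, scipy, OpenCV 4.12 (cv2) and the standard library are available. Lean on these libraries where they do the work, as an engineer would, in place of code of your own. Each camera call takes 0.05 s, during which the arm holds its last target. There are 200 camera calls.

## Working session

There is one attempt and no reset: what is moved stays moved. The work goes in short steps, Python scripts to look and compute and a tool call to move; the robot and the scene stay as the last step left them, time stands still between calls to the robot, and variables do not carry over. Pictures are saved under pics/ and viewed, at most 14 in all, crops included, and the job is handed in when it is done.

Besides the shell and the picture viewer there is one more tool, called after ">>>" as name(argument=value, ...), one argument or row to a line, values as JSON. move_arm: Moves the arm, as the interface text tells. Its arguments: {"type":"object","properties":{"series":{"type":"array"},"grip":{"type":"number"}},"required":["series"]}

```bash
ls; mkdir -p pics; python3 - <<'E'
from station import ctrl,cams
import cv2,numpy as np
np.set_printoptions(precision=4,suppress=True)
for n in("scene","top"):
    c=cams.read_camera(n); cv2.imwrite(f"pics/{n}0.png",c["frame"])
    print(n,{k:v for k,v in c.items() if k!="frame"})
print(ctrl.read_state())
E
```

```text
pics
scene {'vertical_fov': 51.14741534523096, 'cx': 256.65477717804254, 'cy': 193.44310488419163, 'T': array([[    0.6884,     0.4027,    -0.6033,  -521.2794],
       [   -0.7253,     0.392 ,    -0.5659, -1102.8262],
       [    0.0086,     0.8271,     0.562 ,  1017.0419],
       [    0.    ,     0.    ,     0.    ,     1.    ]])}
top {'vertical_fov': 54.711065858358275, 'cx': 255.7965830799652, 'cy': 188.4782398063267, 'T': array([[   0.0239,    0.9889,   -0.1465,  286.403 ],
       [  -0.9997,    0.0226,   -0.0105, -146.0399],
       [  -0.0071,    0.1467,    0.9892, 1500.9802],
       [   0.    ,    0.    ,    0.    ,    1.    ]])}
{'clock': 0.1, 'qpos': array([-1.4221,  0.0879,  1.3721,  0.    ,  1.6836, -0.1031]), 'qvel': array([ 0.0019, -0.0008, -0.0033, -0.0005,  0.0003,  0.0009]), 'effort': array([  0.0018, -34.1254, -30.3301,   0.072 ,   0.0304,  -0.0001]), 'position': array([ 136.9445, -532.1326,  181.5468]), 'tool_rot': array([[ 0.9685,  0.2491, -0.0003],
       [ 0.2491, -0.9685,  0.0019],
       [ 0.0002, -0.0019, -1.    ]]), 'wrist_force': array([-0.3689, -0.7341, -0.1236]), 'torque': array([ 0.0032, -0.0442, -0.0085]), 'finger_force': 0.0, 'grip_width': 94.25204864012592}
```

View pics/top0.png

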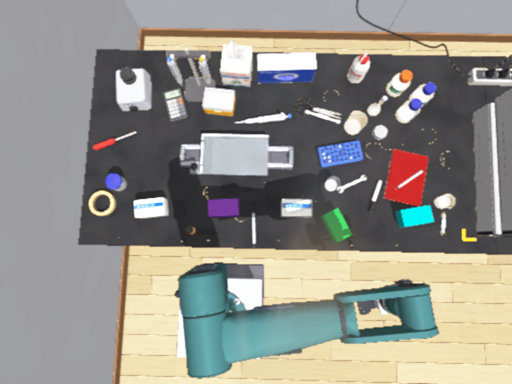

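View pics/scene0.png

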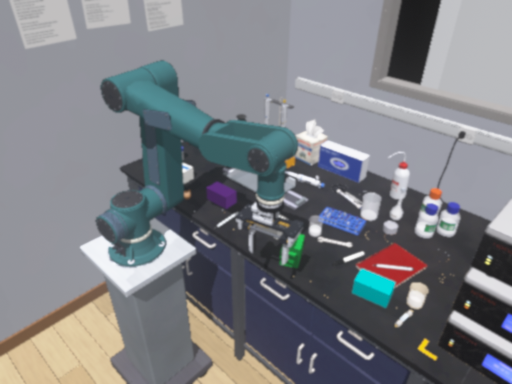

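Top view: the rail and carriage are at about (237,155), with white cartons with a blue band at (151,207) and (297,208). The purple (223,208), green (337,224) and turquoise (415,216) boxes are lookalikes, and the blue/white box at (287,68) and tissue box at (236,68) are too large. The jar is at (115,182) and the beaker at (332,184). I'll check with one close crop.

```bash
cat > h.py <<'E'
import cv2,numpy as np
np.set_printoptions(precision=2,suppress=True)
from station import ctrl,cams
def K(c):
    h=c["frame"].shape[0]; f=h/2/np.tan(np.radians(c["vertical_fov"]/2)); return f
def px2w(c,u,v,z):
    f=K(c); d=c["T"][:3,:3]@np.array([(u-c["cx"])/f,-(v-c["cy"])/f,-1]); o=c["T"][:3,3]
    return o+d*(z-o[2])/d[2]
def w2px(c,p):
    f=K(c); q=c["T"][:3,:3].T@(np.array(p,float)-c["T"][:3,3]); return np.array([c["cx"]+f*q[0]/-q[2],c["cy"]-f*q[1]/-q[2]])
def crop(c,x0,y0,x1,y1,s,name):
    cv2.imwrite("pics/"+name,cv2.resize(c["frame"][y0:y1,x0:x1],None,fx=s,fy=s,interpolation=cv2.INTER_CUBIC))
E
python3 - <<'E'
from h import *
c=cams.read_camera("top"); crop(c,80,120,350,250,2.96,"c1.png")
for n,u,v,z in [("cA",151,207,62),("cB",297,208,62),("base",205,340,0)]: print(n,px2w(c,u,v,z))
E
```

```text
cA [417.14 276.07  62.  ]
cB [ 426.46 -292.64   62.  ]
base [-86.78  51.79   0.  ]
```

View pics/c1.png

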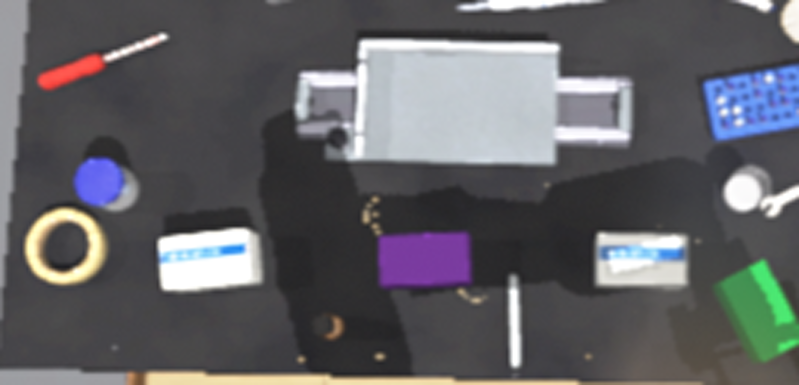

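The crop shows two real cartons: crop (210,260), which is image (151,207), and crop (641,258), which is image (297,208). The purple one is a decoy, and there's no third carton. The carriage sits mid-rail with its knob at crop (337,138). Next I'll fit model edges to get poses.

```bash
cat >> h.py <<'E'
from scipy.optimize import least_squares
from scipy.ndimage import map_coordinates
def place(p,P):
    x,y,t=p; c,s=np.cos(t),np.sin(t); P=np.array(P,float)
    return np.array([x+c*P[0]-s*P[1],y+s*P[0]+c*P[1],P[2]])
def edgefit(c,edges,p0,R=3.0,it=6,n=25):
    """edges: fn(p)->list of (A,B world, inside point); fit p so edges sit on strongest bright-inside gradient"""
    g=cv2.cvtColor(c["frame"],cv2.COLOR_BGR2GRAY).astype(float); p=np.array(p0,float)
    for k in range(it):
        r=R if k<3 else R/2
        obs=[]
        for i,(A,B,I) in enumerate(edges(p)):
            a,b,ins=w2px(c,A),w2px(c,B),w2px(c,I); t=(b-a)/np.hypot(*(b-a)); nn=np.array([-t[1],t[0]])
            if nn@(ins-a)<0: nn=-nn
            for w in np.linspace(.08,.92,n):
                m=A+(B-A)*w; q=w2px(c,m); s=np.arange(-r,r+.01,.1)
                L=np.array([map_coordinates(g,[q[1]+nn[1]*(s+d),q[0]+nn[0]*(s+d)],order=1) for d in(.5,-.5)])
                gr=L[0]-L[1]; j=gr.argmax()
                if gr[j]>12: wt=np.clip(gr-gr[j]*.6,0,None); obs.append((i,w,q+nn*(s*wt).sum()/wt.sum(),nn))
        def res(p):
            E=edges(p); return [((w2px(c,E[i][0]+(E[i][1]-E[i][0])*w)-q)@nn) for i,w,q,nn in obs]
        sol=least_squares(res,p,loss="soft_l1",f_scale=.3); p=sol.x
    rs=np.array(res(p)); ii=np.array([o[0] for o in obs])
    return p,[(int(i),int((ii==i).sum()),round(float(np.median(rs[ii==i])),2)) for i in np.unique(ii)]
def carriage_edges(p):  # x,y,theta of rail origin, q mm
    f=lambda X,Y,Z,mv=1: place(p[:3],(X,Y+(80-p[3])*mv,Z)); O=f(0,0,40); r=f(0,0,12,0)
    E=[(f(80,-135,52),f(80,135,52),O),(f(-80,-135,22),f(-80,110,22),O),(f(-80,-135,22),f(72,-135,22),O),(f(-40,135,52),f(80,135,52),O)]
    E+=[(f(-50,-228,12,0),f(-50,-145+80-p[3],12,0),r),(f(50,-228,12,0),f(50,-145+80-p[3],12,0),r)]
    return E
def rect_edges(L,W,z):
    def e(p):
        k=[place(p,(sx*L/2,sy*W/2,z)) for sx,sy in((1,1),(1,-1),(-1,-1),(-1,1))]; O=place(p,(0,0,z))
        return [(k[i],k[(i+1)%4],O) for i in range(4)]
    return e
carton=rect_edges(116,66,62)
E
python3 - <<'E'
from h import *
c=cams.read_camera("top")
P=lambda u,v,z: px2w(c,80+(u+.5)/2.96-.5,120+(v+.5)/2.96-.5,z)
pts={"backL":(360,38,52),"backR":(559,42,52),"frontR":(555,162,22),"frontL":(345,160,22),"railLb":(300,73,25),"railLf":(297,133,25),"railRb":(631,78,25),"railRf":(631,143,25),"knob":(337,135,68),"jar":(100,181,70),"beaker":(743,188,69)}
for k,v in pts.items(): print(k,P(*v))
l=(P(300,73,25)+P(297,133,25))/2; r=(P(631,78,25)+P(631,143,25))/2; d=l-r; th=np.arctan2(-d[0],d[1]); o=(l+r)/2
print("rail len",np.hypot(*d[:2]),o,th)
f=(P(559,42,52)+P(555,162,22))/2; q=80-135-((f-o)@np.array([-np.sin(th),np.cos(th),0]))
print("q0",q)
for R in(2.,3.): print(edgefit(c,carriage_edges,[o[0],o[1],th,q],R))
for x,y in((417,276),(426,-292)): print(edgefit(c,carton,[x,y,1.57],3.))
E
```

```text
backL [724.56  95.14  52.  ]
backR [ 724.83 -176.58   52.  ]
frontR [ 564.1  -174.95   22.  ]
frontL [560.38 112.84  22.  ]
railLb [680.83 180.51  25.  ]
railLf [596.01 180.1   25.  ]
railRb [ 683.81 -277.49   25.  ]
railRf [ 592.32 -278.34   25.  ]
knob [585.47 117.07  68.  ]
jar [515.88 427.94  70.  ]
beaker [ 526.03 -422.52   69.  ]
rail len 458.22394023250325 [638.24 -48.81  25.  ] -0.0007860143908553919
q0 71.95335704780635
(array([   498.18, -91916.49,     -0.  , -91797.21]), [(0, 25, 0.36), (1, 25, 0.31), (2, 17, 0.21), (3, 25, 0.18)])
(array([   4826.89, 2368548.17,      -0.  , 2368671.27]), [(0, 25, 0.39), (1, 25, 0.33), (2, 17, 0.22), (3, 25, 0.18)])
(array([415.33, 283.32,   1.65]), [(0, 25, 0.79), (1, 25, 1.23), (2, 25, 0.77), (3, 25, 0.98)])
(array([ 429.59, -289.41,    1.59]), [(0, 25, 0.4), (1, 25, 0.28), (2, 25, 0.42), (3, 25, 0.19)])
```

```bash
cat >> h.py <<'E'
def carriage_edges2(p):
    f=lambda X,Y,Z: place(p[:3],(X,Y,Z)); r=f(0,0,25)
    return carriage_edges(p)+[(f(-30,230,25),f(30,230,25),r),(f(-30,-230,25),f(30,-230,25),r)]
def carton_sil(p,z0=0.,H=62,cam=(286.,-146.)):
    E=[]; O=place(p,(0,0,H)); k=[place(p,(sx*58,sy*33,0)) for sx,sy in((1,1),(1,-1),(-1,-1),(-1,1))]
    for i in range(4):
        A,B=k[i].copy(),k[(i+1)%4].copy(); m=(A+B)/2; n=m-O
        z=z0 if n[:2]@(np.array(cam)-m[:2])>0 else z0+H
        A[2]=B[2]=z; E.append((A,B,O))
    return E
def draw(c,E,col=(0,0,255)):
    pass
E
python3 - <<'E'
from h import *
c=cams.read_camera("top")
for R in(2.,3.): print(edgefit(c,carriage_edges2,[638,-49,0,72],R))
for x,y in((417,276),(426,-292)): print(edgefit(c,carton_sil,[x,y,1.6],3.))
print(edgefit(c,lambda p:[carriage_edges2([638,-49,p[0],72])[i] for i in (0,1)],[0.],2.))
E
```

```text
(array([642.34, -47.3 ,  -0.01,  72.09]), [(0, 25, 0.36), (1, 25, 0.33), (2, 17, 0.21), (3, 25, 0.15), (4, 25, -0.57), (5, 25, -0.71), (6, 25, 0.14), (7, 25, 0.11)])
(array([642.37, -47.31,  -0.  ,  72.1 ]), [(0, 25, 0.37), (1, 25, 0.34), (2, 17, 0.22), (3, 25, 0.17), (4, 25, -0.99), (5, 25, -1.03), (6, 25, 0.14), (7, 25, 0.12)])
(array([418.28, 286.03,   1.71]), [(0, 25, 0.34), (1, 25, 0.39), (2, 25, 0.39), (3, 25, 0.36)])
(array([ 431.84, -291.33,    1.59]), [(0, 25, -0.06), (1, 25, -0.29), (2, 25, -0.01), (3, 25, -0.37)])
(array([-0.02]), [(0, 25, 0.83), (1, 25, -0.53)])
```

```bash
cat >> h.py <<'E'
def go(x,y,z,psi=None,ref=None):
    """row numbers from measured pose (or ref) to world target; psi = yaw of tool x"""
    s=ctrl.read_state(); R=s["tool_rot"]; p=s["position"] if ref is None else np.array(ref,float)
    t=R.T@(np.array([x,y,z])-p)/300; cur=np.arctan2(R[1,0],R[0,0]); tw=0 if psi is None else -((psi-cur+np.pi)%(2*np.pi)-np.pi)/1.5
    print("row",np.round(t,3),"twist",round(tw,3),"max",abs(t).max())
E
python3 - <<'E'
from h import *
go(400,-280,182,0.); go(642,50,182,0.); go(642,50,45,0)
E
```

```text
row [ 1.06 -0.6   0.  ] twist 0.168 max 1.0586140829078625
row [ 2.11 -1.46  0.  ] twist 0.168 max 2.11392358265043
row [ 2.11 -1.46  0.46] twist 0.168 max 2.113863129830941
```

>>> move_arm(
  series=[
    [0.98,-0.68,0,0.168],
    [0.98,-0.68,0,0.168],
    [0.98,-0.68,0,0.168],
    [0.98,-0.68,0,0.168],
    [0.98,-0.68,0,0.168],
    [0.98,-0.68,0,0.168],
    [0.98,-0.68,0,0.168],
  ],
  grip=-1,
)

```text
clock: 1.12
position: [372.4, -259.5, 182.6]
tool_rot: [[1.0, 0.006, 0.0], [0.006, -1.0, 0.0], [0.0, -0.0, -1.0]]
wrist_force: [-0.1, -0.7, -0.8]
grip_width: 27.4
finger_force: 0.0
```

```bash
python3 - <<'E'
from h import *
s=ctrl.read_state(); print(s["clock"],s["position"],s["tool_rot"][:,0],s["qpos"],s["grip_width"])
go(642,50,182,0.);go(642,50,45,0.)
E
```

```text
1.125 [ 372.39 -259.55  182.63] [1.   0.01 0.  ] [-0.73 -0.13  1.58  0.    1.69  0.83] 27.407320623158725
row [ 0.9  -1.03  0.  ] twist 0.004 max 1.0267927431020683
row [ 0.9  -1.03  0.46] twist 0.004 max 1.0267052009710773
```

>>> move_arm(
  series=[
    [0.9,-0.99,0,0.004],
    [0.9,-0.99,0,0.004],
    [0.9,-0.99,0,0.004],
    [0.9,-0.99,0,0.004],
    [0.9,-0.99,0,0.004],
    [0.9,-0.99,0,0.004],
    [0.9,-0.99,0,0.004],
    [0.9,-0.99,0,0.004],
    [0.9,-0.99,0.3,0.004],
    [0.9,-0.99,0.45,0.004],
    [0.9,-0.99,0.45,0.004],
  ],
)

```text
clock: 2.5
position: [635.8, 32.9, 41.6]
tool_rot: [[1.0, -0.009, -0.012], [-0.009, -1.0, -0.0], [-0.012, 0.001, -1.0]]
wrist_force: [-1.0, -0.2, 0.1]
grip_width: 0.3
finger_force: 0.0
```

>>> move_arm(
  series=[
    [0,-0.06,0,0],
    [0,-0.12,0,0],
    [0,-0.14,0,0],
    [0,-0.16,0,0],
    [0,-0.18,0,0],
    [0,-0.2,0,0],
    [0,-0.22,0,0],
    [0,-0.24,0,0],
    [0,-0.26,0,0],
    [0,-0.28,0,0],
    [0,-0.3,0,0],
    [0,-0.32,0,0],
    [0,-0.34,0,0],
    [0,-0.355,0,0],
    [0,-0.365,0,0],
    [0,-0.37,0,0],
    [0,-0.37,0,0],
  ],
)

```text
clock: 4.62
position: [641.7, 146.1, 47.5]
tool_rot: [[1.0, -0.006, 0.0], [-0.006, -1.0, -0.0], [0.0, 0.0, -1.0]]
wrist_force: [0.9, -0.0, 0.1]
grip_width: 0.3
finger_force: 0.0
```

>>> move_arm(
  series=[
    [0,-0.01,0,0],
    [0,-0.02,0,0],
    [0,-0.03,0,0],
    [0,-0.03,0,0],
  ],
)

```text
clock: 5.12
position: [641.7, 155.4, 47.6]
tool_rot: [[1.0, -0.006, 0.0], [-0.006, -1.0, -0.0], [0.0, 0.0, -1.0]]
wrist_force: [0.6, -0.6, 0.3]
grip_width: 0.6
finger_force: 0.0
```

```bash
python3 - <<'E'
from h import *
c=cams.read_camera("top"); np.set_printoptions(precision=4,suppress=True)
print(edgefit(c,carriage_edges2,[642,-47,0,3],3.)); crop(c,130,120,310,250,4.4,"c2.png"); print(ctrl.read_state()["position"])
E
```

```text
(array([642.5721, -47.8481,   0.0082,   9.895 ]), [(0, 22, 0.36), (1, 25, 0.24), (3, 17, -0.02), (4, 18, -0.96), (5, 18, -1.31), (7, 25, -0.0)])
[641.7126 155.2159  47.5395]
```

View pics/c2.png

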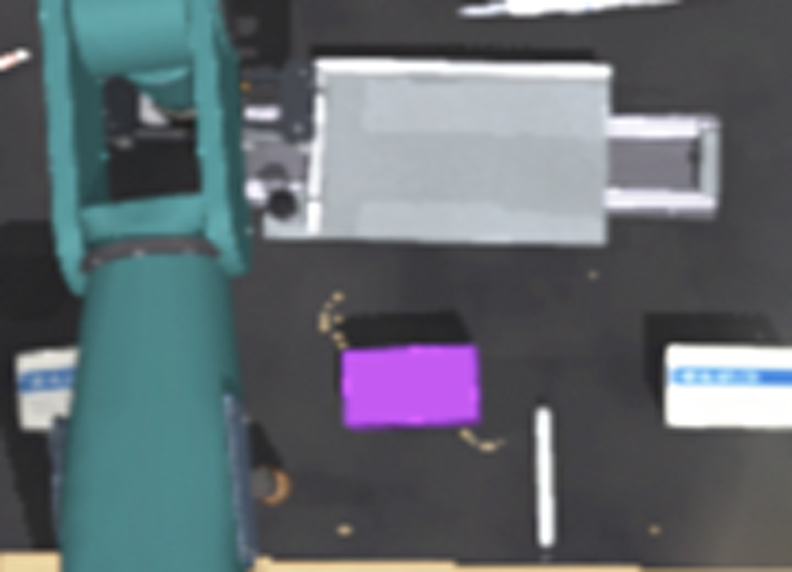

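The carriage hasn't moved: its right edge is still at crop 609, which is column 268. The finger reads y=155, so I'll check the projection of the tool.

```bash
python3 - <<'E'
from h import *
for n in("top","scene"):
    c=cams.read_camera(n)
    print(n,w2px(c,[641.7,155,36]),w2px(c,[641.7,155,150]),w2px(c,[642,90,52]))
    if n=="scene": crop(c,180,120,340,240,5,"s2.png")
E
```

```text
top [186.22 153.13] [180.37 145.8 ] [201.63 152.44]
scene [232.13 162.81] [231.51 141.87] [241.47 164.62]
```

View pics/s2.png

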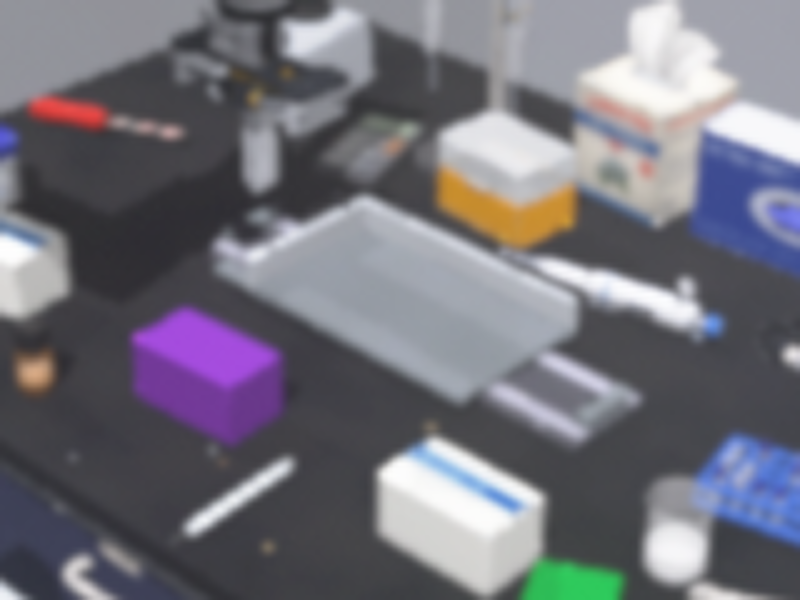

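```bash
python3 - <<'E'
from h import *
c=cams.read_camera("scene"); f=c["frame"]
g=(255*(f[130:190,205:305]/255.)**.5).astype(np.uint8); g=cv2.resize(g,None,fx=8,fy=8,interpolation=cv2.INTER_CUBIC)
def mk(p,col):
    u,v=w2px(c,p); cv2.circle(g,(int((u-205+.5)*8),int((v-130+.5)*8)),4,col,1)
for p in([641.7,155.2,36.5],[641.7,155.2,47.5],[641.7,155.2,60]): mk(p,(0,0,255))
for p in([722,95.6,52],[562,95.6,52],[722,-174.6,52],[562,-174.6,22]): mk(p,(0,255,0))
for p in([672,182,25],[612,182,25],[672,-277,25],[612,-277,25]): mk(p,(255,0,255))
cv2.imwrite("pics/s3.png",g)
E
```

```text
(no output)
```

View pics/s3.png

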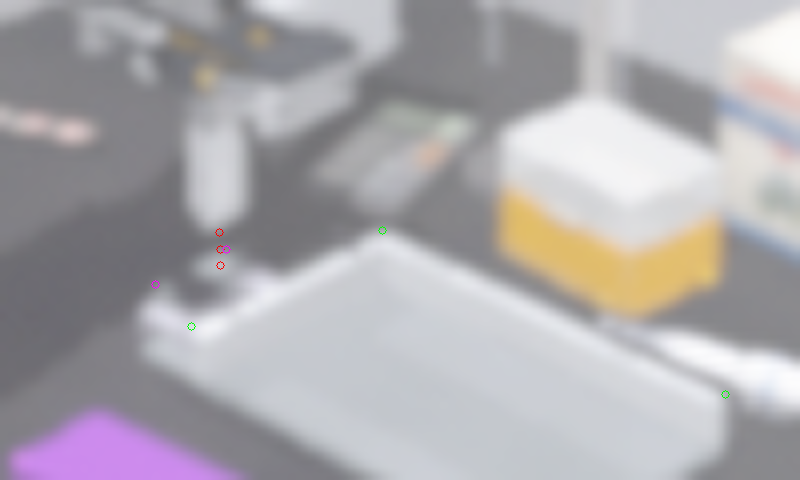

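The carriage model matches both cameras to within 1 px. The fingertip appears about 25 mm higher than reported, at crop (215,225) against a predicted (220,265), and it cleared the fence. I'll probe the deck to calibrate tool height.

>>> move_arm(
  series=[
    [0,0,-0.2,0],
    [0,0,-0.2,0],
    [0,0.2,-0.2,0],
    [0,0.4,-0.2,0],
    [0,0.5,-0.2,0],
    [0,0.5,-0.2,0],
    [0,0.5,-0.1,0],
    [0,0.5,0,0],
    [0,0.5,0,0],
  ],
)

```text
clock: 6.45
position: [638.2, 6.8, 43.9]
tool_rot: [[1.0, -0.005, -0.007], [-0.005, -1.0, 0.001], [-0.007, -0.001, -1.0]]
wrist_force: [-0.4, 0.2, 0.1]
grip_width: 0.3
finger_force: 0.0
```

```bash
python3 - <<'E'
from h import *
s=ctrl.read_state(); print(s["position"],s["wrist_force"],s["qpos"])
c=cams.read_camera("scene"); f=c["frame"]
g=(255*(f[130:190,205:305]/255.)**.5).astype(np.uint8); g=cv2.resize(g,None,fx=8,fy=8,interpolation=cv2.INTER_CUBIC)
p=s["position"]
for z in(22,p[2]-11,p[2]):
    u,v=w2px(c,[p[0],p[1],z]); cv2.circle(g,(int((u-205+.5)*8),int((v-130+.5)*8)),4,(0,0,255),1)
cv2.imwrite("pics/s4.png",g)
E
```

```text
[638.18   6.8   43.86] [-0.41  0.21  0.08] [-0.08  0.35  1.34  0.    1.46  1.5 ]
```

View pics/s4.png

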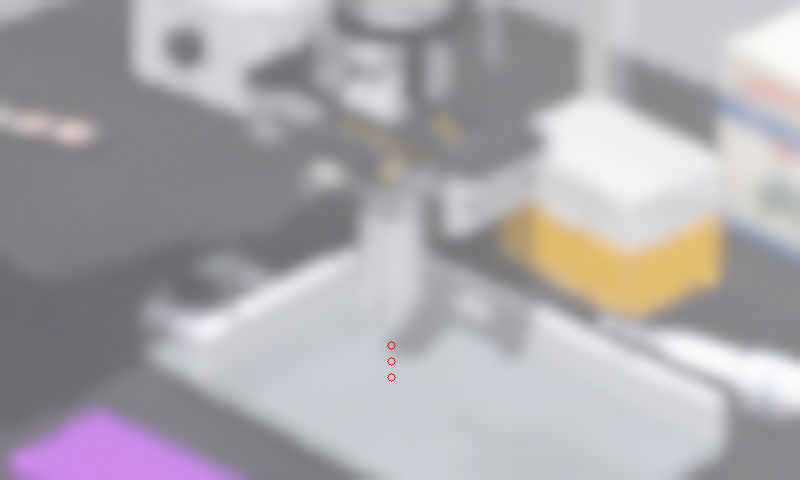

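>>> move_arm(
  series=[
    [0,0,0,0],
    [0,0,0.01,0],
    [0,0,0.02,0],
    [0,0,0.03,0],
    [0,0,0.04,0],
    [0,0,0.04,0],
  ],
)

```text
clock: 7.25
position: [640.5, 5.1, 35.0]
tool_rot: [[1.0, -0.006, -0.001], [-0.006, -1.0, 0.0], [-0.001, -0.0, -1.0]]
wrist_force: [-0.1, -0.1, -0.2]
grip_width: 0.6
finger_force: 0.0
```

>>> move_arm(
  series=[
    [0,0,0.01,0],
    [0,0,0.02,0],
    [0,0,0.03,0],
    [0,0,0.03,0],
  ],
)

```text
clock: 7.75
position: [640.5, 5.1, 26.0]
tool_rot: [[1.0, -0.006, -0.001], [-0.006, -1.0, -0.0], [-0.001, 0.0, -1.0]]
wrist_force: [0.2, -0.1, -0.7]
grip_width: 0.4
finger_force: 0.0
```

>>> move_arm(
  series=[
    [0,0,0.01,0],
    [0,0,0.02,0],
    [0,0,0.03,0],
    [0,0,0.03,0],
  ],
)

```text
clock: 8.25
position: [640.5, 5.1, 17.1]
tool_rot: [[1.0, -0.006, -0.001], [-0.006, -1.0, -0.0], [-0.001, 0.0, -1.0]]
wrist_force: [-0.3, -0.3, 0.1]
grip_width: 0.7
finger_force: 0.0
```

>>> move_arm(
  series=[
    [0,0,0.007,0],
    [0,0,0.014,0],
    [0,0,0.014,0],
  ],
)

```text
clock: 8.62
position: [640.6, 5.1, 13.1]
tool_rot: [[1.0, -0.006, -0.0], [-0.006, -1.0, -0.0], [-0.0, 0.0, -1.0]]
wrist_force: [0.2, -0.7, -0.1]
grip_width: 0.1
finger_force: 0.0
```

>>> move_arm(
  series=[
    [0,0,0.007,0],
    [0,0,0.014,0],
    [0,0,0.014,0],
  ],
)

```text
clock: 9.0
position: [640.6, 5.1, 8.8]
tool_rot: [[1.0, -0.006, -0.001], [-0.006, -1.0, -0.0], [-0.001, 0.0, -1.0]]
wrist_force: [0.1, 0.3, 0.6]
grip_width: 0.3
finger_force: 0.0
```

```bash
python3 - <<'E'
from h import *
s=ctrl.read_state(); print(s["position"],s["wrist_force"],s["effort"])
c=cams.read_camera("scene"); f=c["frame"]
g=(255*(f[130:190,205:305]/255.)**.7).astype(np.uint8); g=cv2.resize(g,None,fx=8,fy=8,interpolation=cv2.INTER_CUBIC)
p=s["position"]
for z in(p[2]-11,22,45):
    u,v=w2px(c,[p[0],p[1],z]); cv2.circle(g,(int((u-205+.5)*8),int((v-130+.5)*8)),4,(0,0,255),1)
cv2.imwrite("pics/s5.png",g)
E
```

```text
[640.57   5.09   8.81] [0.05 0.33 0.55] [ -0.   -44.07 -28.35   0.02  -0.08   0.  ]
```

View pics/s5.png

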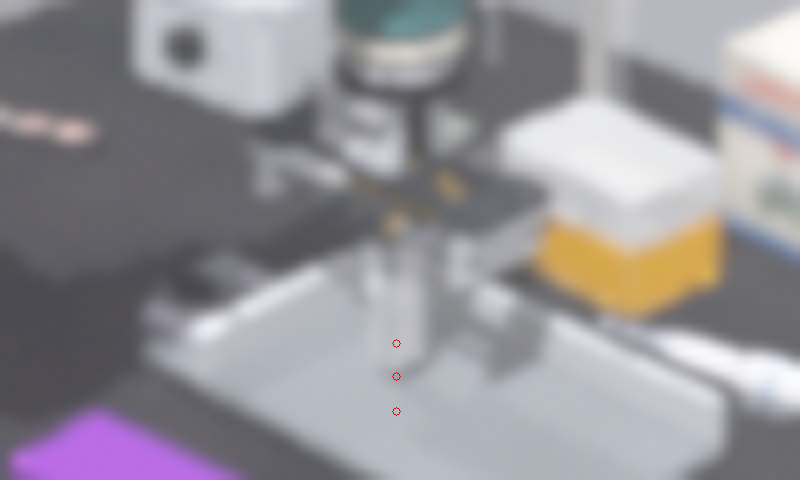

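The tip is now at about (395,372), only about 3 mm above the deck point (396,376), so the closed tip sits roughly 27 mm higher than specified. I'll touch to confirm.

>>> move_arm(
  series=[
    [0,0,0.005,0],
    [0,0,0.01,0],
    [0,0,0.01,0],
  ],
)

```text
clock: 9.43
position: [640.6, 5.1, 5.9]
tool_rot: [[1.0, -0.006, -0.0], [-0.006, -1.0, -0.0], [-0.0, 0.0, -1.0]]
wrist_force: [0.4, -0.1, -0.0]
grip_width: 0.3
finger_force: 0.0
```

>>> move_arm(
  series=[
    [0,0,0.005,0],
    [0,0,0.01,0],
    [0,0,0.01,0],
  ],
)

```text
clock: 9.8
position: [640.6, 5.1, 2.9]
tool_rot: [[1.0, -0.006, -0.0], [-0.006, -1.0, -0.0], [-0.0, 0.0, -1.0]]
wrist_force: [-0.1, 1.3, -0.2]
grip_width: 0.2
finger_force: 0.0
```

>>> move_arm(
  series=[
    [0,0,0.005,0],
    [0,0,0.01,0],
    [0,0,0.01,0],
  ],
)

```text
clock: 10.18
position: [640.6, 5.1, -0.1]
tool_rot: [[1.0, -0.006, -0.0], [-0.006, -1.0, -0.0], [-0.0, 0.0, -1.0]]
wrist_force: [-0.2, -0.6, 0.4]
grip_width: 0.7
finger_force: 0.0
```

>>> move_arm(
  series=[
    [0,0,0.005,0],
    [0,0,0.01,0],
    [0,0,0.01,0],
  ],
)

```text
clock: 10.55
position: [641.0, 5.1, -0.6]
tool_rot: [[1.0, -0.006, 0.001], [-0.006, -1.0, -0.0], [0.001, 0.0, -1.0]]
wrist_force: [-3.3, 0.1, 8.0]
grip_width: 0.5
finger_force: 3.8
```

Contact came at reported z≈-0.5 on the deck at 22 mm, so the true closed tip z is about pos_z + 22.5. I'll raise, open and probe again to see whether this depends on the opening.

>>> move_arm(
  series=[
    [0,0,-0.16,0],
    [0,0,-0.16,0],
    [0,0,-0.16,0],
    [0,0,-0.16,0],
    [0,0,-0.16,0],
    [0,0,-0.16,0],
    [0,0,-0.16,0],
    [0,0,-0.16,0],
  ],
  grip=1,
)

```text
clock: 11.55
position: [640.8, 5.1, 45.1]
tool_rot: [[1.0, -0.006, -0.0], [-0.006, -1.0, -0.0], [-0.0, 0.0, -1.0]]
wrist_force: [-0.4, -0.5, 0.6]
grip_width: 76.9
finger_force: 0.0
```

>>> move_arm(
  series=[
    [0,0,0.02,0],
    [0,0,0.03,0],
    [0,0,0.04,0],
    [0,0,0.05,0],
    [0,0,0.06,0],
    [0,0,0.065,0],
    [0,0,0.065,0],
  ],
)

```text
clock: 12.42
position: [640.7, 5.1, 25.5]
tool_rot: [[1.0, -0.006, -0.0], [-0.006, -1.0, -0.0], [-0.0, 0.0, -1.0]]
wrist_force: [-0.4, 0.3, -0.6]
grip_width: 94.2
finger_force: 0.0
```

>>> move_arm(
  series=[
    [0,0,0.02,0],
    [0,0,0.04,0],
    [0,0,0.055,0],
    [0,0,0.065,0],
    [0,0,0.065,0],
  ],
)

```text
clock: 13.05
position: [640.5, 5.1, 5.7]
tool_rot: [[1.0, -0.006, -0.001], [-0.006, -1.0, -0.0], [-0.001, 0.0, -1.0]]
wrist_force: [-0.8, 0.1, -0.4]
grip_width: 93.5
finger_force: 0.0
```

>>> move_arm(
  series=[
    [0,0,0.007,0],
    [0,0,0.014,0],
    [0,0,0.014,0],
  ],
)

```text
clock: 13.42
position: [640.6, 5.1, 1.7]
tool_rot: [[1.0, -0.006, -0.0], [-0.006, -1.0, -0.0], [-0.0, 0.0, -1.0]]
wrist_force: [-0.9, -0.1, -0.5]
grip_width: 94.0
finger_force: 0.0
```

>>> move_arm(
  series=[
    [0,0,0.006,0],
    [0,0,0.006,0],
  ],
)

```text
clock: 13.68
position: [640.7, 5.1, -0.0]
tool_rot: [[1.0, -0.006, -0.0], [-0.006, -1.0, -0.0], [-0.0, 0.0, -1.0]]
wrist_force: [1.3, -0.2, -0.5]
grip_width: 94.3
finger_force: 0.0
```

The offset is the same when open (contact near -0.5), so true tip z = pos_z + 22.5. I'll close, set z≈10 and push the fence.

>>> move_arm(
  series=[
    [0,0,-0.036,0],
    [0,0,-0.036,0],
    [0,-0.05,-0.036,0],
    [0,-0.1,-0.036,0],
    [0,-0.12,-0.036,0],
    [0,-0.14,-0.036,0],
    [0,-0.16,-0.036,0],
    [0,-0.18,-0.036,0],
    [0,-0.2,-0.036,0],
    [0,-0.22,-0.036,0],
    [0,-0.24,-0.036,0],
    [0,-0.26,-0.036,0],
    [0,-0.28,-0.036,0],
    [0,-0.3,-0.036,0],
    [0,-0.3,-0.036,0],
  ],
  grip=-1,
)

```text
clock: 15.55
position: [641.3, 96.2, 10.9]
tool_rot: [[1.0, -0.006, 0.0], [-0.006, -1.0, 0.001], [0.0, -0.001, -1.0]]
wrist_force: [-0.9, -2.6, 0.6]
grip_width: 0.5
finger_force: 0.9
```

>>> move_arm(
  series=[
    [0,-0.02,0,0],
    [0,-0.04,0,0],
    [0,-0.06,0,0],
    [0,-0.08,0,0],
    [0,-0.1,0,0],
    [0,-0.12,0,0],
    [0,-0.14,0,0],
    [0,-0.15,0,0],
    [0,-0.155,0,0],
    [0,-0.155,0,0],
  ],
)

```text
clock: 16.8
position: [641.6, 142.1, 10.9]
tool_rot: [[1.0, -0.006, -0.0], [-0.006, -1.0, 0.001], [-0.0, -0.001, -1.0]]
wrist_force: [-1.7, -3.3, 1.9]
grip_width: 0.5
finger_force: 1.3
```

>>> move_arm(
  series=[
    [0,-0.005,0,0],
    [0,-0.01,0,0],
    [0,-0.015,0,0],
    [0,-0.015,0,0],
  ],
)

```text
clock: 17.3
position: [641.6, 146.3, 10.9]
tool_rot: [[1.0, -0.006, -0.0], [-0.006, -1.0, 0.0], [-0.0, -0.0, -1.0]]
wrist_force: [-2.6, -3.3, 1.4]
grip_width: 0.4
finger_force: 1.7
```

>>> move_arm(
  series=[
    [0,-0.01,0,0],
    [0,-0.02,0,0],
    [0,-0.02,0,0],
  ],
)

```text
clock: 17.68
position: [641.6, 147.8, 11.0]
tool_rot: [[1.0, -0.007, -0.001], [-0.007, -1.0, -0.007], [-0.001, 0.007, -1.0]]
wrist_force: [-3.5, -12.7, 2.6]
grip_width: 0.8
finger_force: 6.1
```

>>> move_arm(
  series=[
    [0,-0.01,0,0],
    [0,-0.02,0,0],
    [0,-0.02,0,0],
  ],
)

```text
clock: 18.05
position: [641.5, 147.6, 11.1]
tool_rot: [[1.0, -0.009, -0.002], [-0.009, -1.0, -0.018], [-0.002, 0.018, -1.0]]
wrist_force: [-4.6, -24.3, 4.8]
grip_width: 0.6
finger_force: 11.9
```

The carriage is at the stop (contact at y=147.6, predicted 147.2). I'll lift, retreat, turn and open.

>>> move_arm(
  series=[
    [0,0.06,0,0],
    [0,0.1,-0.1,0],
    [0,0.1,-0.3,0],
    [-0.2,0.3,-0.4,-0.2],
    [-0.4,0.5,-0.4,-0.4],
    [-0.5,0.7,-0.4,-0.6],
    [-0.5,0.8,-0.4,-0.8],
    [-0.5,0.8,-0.4,-1],
    [-0.5,0.8,-0.4,-1],
    [-0.5,0.8,-0.4,-1],
    [-0.5,0.8,-0.4,-1],
    [-0.5,0.8,-0.4,-1],
  ],
  grip=1,
)

```text
clock: 19.55
position: [491.4, -80.1, 131.2]
tool_rot: [[0.077, 0.997, 0.003], [0.997, -0.077, 0.001], [0.002, 0.003, -1.0]]
wrist_force: [-0.7, -0.3, 0.3]
grip_width: 93.7
finger_force: 0.0
```

```bash
python3 - <<'E'
from h import *
np.set_printoptions(precision=4,suppress=True)
s=ctrl.read_state(); print(s["position"],s["qpos"])
c=cams.read_camera("top")
print(edgefit(c,carriage_edges2,[642.3,-47.3,0,0],3.))
for x,y,t in((418,286,1.71),(431.8,-291,1.59)): print(edgefit(c,carton_sil,[x,y,t],3.))
cv2.imwrite("pics/t3.png",cv2.resize(c["frame"][100:250,80:350],None,fx=2.96,fy=2.96,interpolation=cv2.INTER_CUBIC))
E
```

```text
[491.3713 -80.0518 131.2301] [-0.2771 -0.0154  1.5783  0.0022  1.5763 -0.2002]
(array([641.6394, -47.4311,  -0.0072,  -2.1376]), [(0, 25, 0.2), (1, 10, 0.37), (2, 17, 0.44), (3, 25, 0.24), (4, 23, -1.02), (5, 25, -0.93), (6, 25, 0.54), (7, 25, 0.1)])
(array([419.8175, 285.2925,   1.71  ]), [(0, 25, 0.2), (1, 25, -0.24), (2, 25, 0.25), (3, 25, -0.21)])
(array([ 431.228 , -292.0649,    1.5705]), [(0, 25, 0.27), (1, 25, 0.17), (2, 25, 0.23), (3, 25, 0.14)])
```

View pics/t3.png

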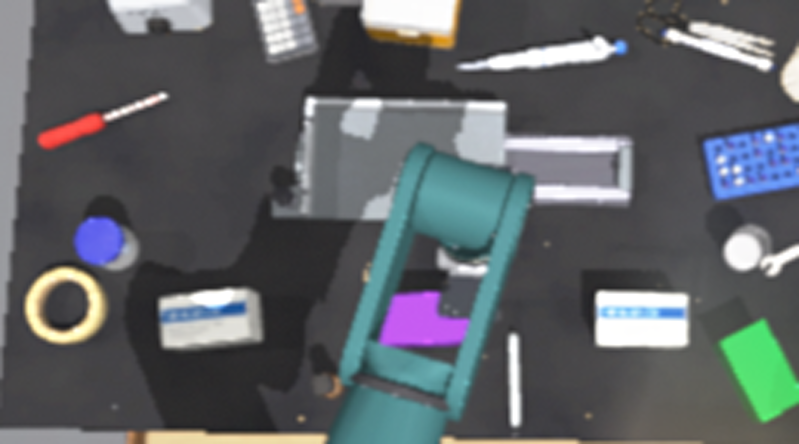

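Carriage at the left stop and both cartons are where they were. Moving to carton B at (431,-292).

```bash
python3 - <<'E'
from h import *
go(431,-292,70,1.575)
E
```

```text
row [-0.72 -0.15  0.2 ] twist -0.054 max 0.7195956137954219
```

>>> move_arm(
  series=[
    [-0.72,-0.15,0,-0.054],
    [-0.72,-0.15,0,-0.054],
    [-0.72,-0.15,0,-0.054],
    [-0.72,-0.15,0,-0.054],
    [-0.72,-0.15,0.1,-0.054],
    [-0.72,-0.15,0.2,-0.054],
    [-0.72,-0.15,0.2,-0.054],
    [-0.72,-0.15,0.2,-0.054],
  ],
)

```text
clock: 20.6
position: [429.7, -293.1, 72.2]
tool_rot: [[-0.003, 1.0, 0.002], [1.0, 0.003, -0.001], [-0.001, 0.002, -1.0]]
wrist_force: [0.9, -0.1, -0.2]
grip_width: 94.2
finger_force: 0.0
```

```bash
python3 - <<'E'
from h import *
s=ctrl.read_state(); print(s["position"],s["tool_rot"]);go(431,-292,-15,1.575)
E
```

```text
[ 429.72 -293.14   72.16] [[-0.  1.  0.]
 [ 1.  0. -0.]
 [-0.  0. -1.]]
row [0.   0.   0.29] twist -0.001 max 0.2905430335713859
```

>>> move_arm(
  series=[
    [0,0,0.1,0],
    [0,0,0.2,0],
    [0,0,0.26,0],
    [0,0,0.28,0],
    [0,0,0.28,0],
  ],
)

```text
clock: 21.22
position: [429.4, -293.3, -12.3]
tool_rot: [[-0.004, 1.0, 0.001], [1.0, 0.004, -0.001], [-0.001, 0.001, -1.0]]
wrist_force: [0.1, -0.1, 0.0]
grip_width: 93.6
finger_force: 0.0
```

>>> move_arm(
  series=[
    [0,0,0.01,0],
    [0,0,0.02,0],
    [0,0,0.03,0],
    [0,0,0.035,0],
    [0,0,0.035,0],
  ],
)

```text
clock: 21.85
position: [428.8, -292.9, -22.6]
tool_rot: [[-0.004, 1.0, -0.0], [1.0, 0.004, -0.0], [-0.0, -0.0, -1.0]]
wrist_force: [-1.5, 1.0, 5.0]
grip_width: 93.8
finger_force: 2.4
```

Bench contact at -22.4, so the bias is uniform. I'll raise to tip ≈34 mm and grip.

>>> move_arm(
  series=[
    [0,0,-0.1,0],
    [0,0,-0.115,0],
    [0,0,-0.115,0],
  ],
)

```text
clock: 22.22
position: [428.9, -293.0, 10.9]
tool_rot: [[-0.004, 1.0, 0.0], [1.0, 0.004, -0.0], [-0.0, 0.0, -1.0]]
wrist_force: [0.2, -1.7, 0.1]
grip_width: 93.9
finger_force: 0.0
```

>>> move_arm(
  series=[
    [0,0,0,0],
    [0,0,0,0],
    [0,0,0,0],
    [0,0,0,0],
    [0,0,0,0],
    [0,0,0,0],
  ],
  grip=-1,
)

```text
clock: 22.98
position: [428.6, -292.7, 10.7]
tool_rot: [[-0.004, 1.0, -0.0], [1.0, 0.004, 0.0], [0.0, -0.0, -1.0]]
wrist_force: [0.3, -0.8, -1.0]
grip_width: 65.9
finger_force: 30.0
```

>>> move_arm(
  series=[
    [0,0,-0.1,0],
    [0,0,-0.2,0],
    [0,0,-0.3,0],
    [0.1,0.04,-0.33,0.08],
    [0.2,0.08,-0.33,0.16],
    [0.3,0.12,-0.33,0.24],
    [0.4,0.16,-0.33,0.32],
    [0.5,0.2,-0.33,0.4],
    [0.6,0.25,-0.33,0.48],
    [0.7,0.3,-0.33,0.56],
    [0.8,0.35,-0.33,0.64],
    [0.9,0.4,-0.33,0.72],
    [1.0,0.45,-0.33,0.8],
    [1.0,0.5,-0.33,0.88],
    [1.0,0.5,-0.33,0.96],
    [1.0,0.5,-0.33,1.0],
    [1.0,0.5,-0.33,1.0],
  ],
)

```text
clock: 25.1
position: [577.4, 7.8, 109.7]
tool_rot: [[0.997, 0.076, -0.001], [0.076, -0.997, -0.0], [-0.001, -0.0, -1.0]]
wrist_force: [1.3, 0.0, -1.2]
grip_width: 65.8
finger_force: 30.0
```

```bash
python3 - <<'E'
from h import *
s=ctrl.read_state(); print(s["position"],s["tool_rot"]);go(653,124,80,-0.006);go(653,124,33.5,-.006)
E
```

```text
[577.42   7.76 109.65] [[ 1.    0.08 -0.  ]
 [ 0.08 -1.   -0.  ]
 [-0.   -0.   -1.  ]]
row [ 0.28 -0.37  0.1 ] twist 0.054 max 0.36735000951941743
row [ 0.28 -0.37  0.25] twist 0.054 max 0.3673491241228754
```

>>> move_arm(
  series=[
    [0.1,-0.12,0,0.054],
    [0.2,-0.25,0,0.054],
    [0.28,-0.37,0,0.054],
    [0.28,-0.37,0.05,0.054],
    [0.28,-0.37,0.12,0.054],
    [0.28,-0.37,0.18,0.054],
    [0.28,-0.37,0.22,0.054],
    [0.28,-0.37,0.24,0.054],
    [0.28,-0.37,0.25,0.054],
    [0.28,-0.37,0.25,0.054],
  ],
)

```text
clock: 26.35
position: [653.4, 124.6, 35.5]
tool_rot: [[1.0, -0.006, 0.001], [-0.006, -1.0, 0.0], [0.001, -0.0, -1.0]]
wrist_force: [-0.5, 0.2, -2.4]
grip_width: 65.8
finger_force: 30.0
```

>>> move_arm(
  series=[
    [0,0,0.005,0],
    [0,0,0.01,0],
    [0,0,0.012,0],
    [0,0,0.012,0],
  ],
)

```text
clock: 26.85
position: [653.5, 124.7, 32.5]
tool_rot: [[1.0, -0.006, 0.001], [-0.006, -1.0, 0.0], [0.001, -0.0, -1.0]]
wrist_force: [-1.0, -1.8, 4.4]
grip_width: 65.7
finger_force: 30.0
```

>>> move_arm(
  series=[
    [0,0,-0.003,0],
    [0,0,-0.003,0],
    [0,0,-0.003,0],
    [0,0,-0.003,0],
    [0,0,-0.003,0],
    [0,0,-0.1,0],
    [0,0,-0.25,0],
    [0,0,-0.25,0],
  ],
  grip=1,
)

```text
clock: 27.85
position: [656.2, 125.0, 112.1]
tool_rot: [[1.0, -0.006, 0.01], [-0.006, -1.0, 0.001], [0.01, -0.001, -1.0]]
wrist_force: [-0.3, 0.2, -0.1]
grip_width: 93.7
finger_force: 0.0
```

>>> move_arm(
  series=[
    [-0.15,0,0,0],
    [-0.29,0,0,0],
    [-0.29,0,0,0],
    [-0.29,0,0,0],
    [-0.29,0,0.1,0],
    [-0.29,0,0.2,0],
    [-0.29,0,0.29,0],
    [-0.29,0,0.29,0],
    [-0.29,0,0.29,0],
  ],
  grip=-1,
)

```text
clock: 28.98
position: [567.6, 125.2, 20.3]
tool_rot: [[1.0, -0.006, 0.002], [-0.006, -1.0, 0.0], [0.002, -0.0, -1.0]]
wrist_force: [-0.9, 0.3, 0.1]
grip_width: 7.1
finger_force: 0.0
```

>>> move_arm(
  series=[
    [0.015,0,0,0],
    [0.03,0,0,0],
    [0.04,0,0,0],
    [0.05,0,0,0],
    [0.06,0,0,0],
    [0.065,0,0,0],
    [0.065,0,0,0],
  ],
)

```text
clock: 29.85
position: [585.6, 125.1, 19.3]
tool_rot: [[1.0, -0.006, -0.0], [-0.006, -1.0, -0.0], [-0.0, 0.0, -1.0]]
wrist_force: [0.2, -0.3, 0.2]
grip_width: 0.4
finger_force: 0.0
```

>>> move_arm(
  series=[
    [0.005,0,0,0],
    [0.01,0,0,0],
    [0.015,0,0,0],
    [0.015,0,0,0],
  ],
)

```text
clock: 30.35
position: [589.4, 125.1, 19.3]
tool_rot: [[1.0, -0.006, -0.001], [-0.006, -1.0, -0.0], [-0.001, 0.0, -1.0]]
wrist_force: [-2.9, 0.1, 2.6]
grip_width: 0.2
finger_force: 1.7
```

>>> move_arm(
  series=[
    [0.005,0,0,0],
    [0.01,0,0,0],
    [0.01,0,0,0],
  ],
)

```text
clock: 30.72
position: [589.1, 125.0, 19.4]
tool_rot: [[1.0, -0.006, -0.009], [-0.006, -1.0, -0.001], [-0.009, 0.001, -1.0]]
wrist_force: [-12.2, -1.6, 7.5]
grip_width: 0.4
finger_force: 6.1
```

>>> move_arm(
  series=[
    [0.005,0,0,0],
    [0.01,0,0,0],
    [0.01,0,0,0],
  ],
)

```text
clock: 31.1
position: [588.8, 125.0, 19.4]
tool_rot: [[1.0, -0.006, -0.016], [-0.006, -1.0, -0.001], [-0.016, 0.001, -1.0]]
wrist_force: [-20.6, -1.8, 11.7]
grip_width: 0.5
finger_force: 10.2
```

>>> move_arm(
  series=[
    [-0.04,0,0,0],
    [-0.08,0,0,0],
    [-0.08,0.1,0,0],
    [-0.08,0.225,0,0],
    [-0.08,0.225,0,0],
    [0.05,0.225,0,0],
    [0.2,0.225,0,0],
    [0.2,0.225,0,0],
    [0.2,0.225,0,0],
  ],
)

```text
clock: 32.22
position: [654.9, 57.9, 18.8]
tool_rot: [[1.0, -0.006, -0.001], [-0.006, -1.0, 0.0], [-0.001, -0.0, -1.0]]
wrist_force: [-0.3, -0.1, -0.6]
grip_width: 0.2
finger_force: 0.0
```

>>> move_arm(
  series=[
    [0,-0.02,0,0],
    [0,-0.04,0,0],
    [0,-0.055,0,0],
    [0,-0.065,0,0],
    [0,-0.075,0,0],
    [0,-0.08,0,0],
    [0,-0.08,0,0],
  ],
)

```text
clock: 33.1
position: [655.8, 80.1, 19.7]
tool_rot: [[1.0, -0.007, -0.0], [-0.007, -1.0, -0.002], [-0.0, 0.002, -1.0]]
wrist_force: [-0.8, -4.4, 2.4]
grip_width: 0.5
finger_force: 2.0
```

>>> move_arm(
  series=[
    [0,-0.005,0,0],
    [0,-0.01,0,0],
    [0,-0.015,0,0],
    [0,-0.015,0,0],
  ],
)

```text
clock: 33.6
position: [656.0, 81.6, 19.8]
tool_rot: [[1.0, -0.008, 0.0], [-0.008, -1.0, -0.006], [0.0, 0.006, -1.0]]
wrist_force: [-2.5, -10.8, 3.9]
grip_width: 0.4
finger_force: 5.6
```

```bash
python3 - <<'E'
from h import *
np.set_printoptions(precision=4,suppress=True)
s=ctrl.read_state();print(s["position"],s["wrist_force"])
c=cams.read_camera("top")
print(edgefit(c,carton_sil,[419,285.3,1.71],3.))
crop(c,130,120,310,250,4.4,"c6.png")
E
```

```text
[655.9902  81.6141  19.7721] [ -2.5197 -10.8469   3.8885]
(array([418.7518, 285.9307,   1.7016]), [(0, 25, 0.02), (1, 25, -0.25), (3, 18, -0.42)])
```

View pics/c6.png

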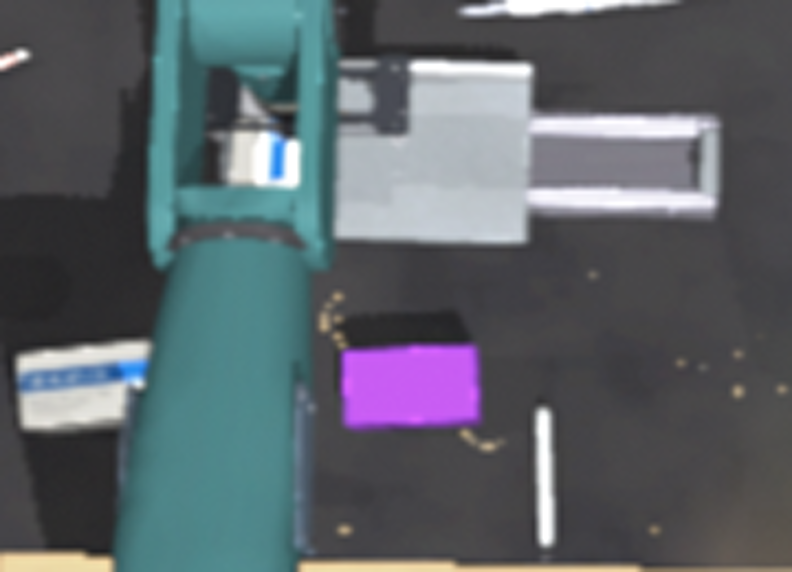

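Carton 1 is in the corner: contact y is 81.6 against a predicted 81.7, and it's partly visible at crop (265,160). Next is carton A at (419,285.7).

>>> move_arm(
  series=[
    [0,0.05,0,0],
    [0,0.05,-0.2,0],
    [0,0.05,-0.35,0],
    [-0.2,0,-0.35,-0.12],
    [-0.4,-0.2,-0.35,-0.24],
    [-0.6,-0.4,-0.35,-0.36],
    [-0.78,-0.6,-0.35,-0.48],
    [-0.78,-0.67,-0.35,-0.6],
    [-0.78,-0.67,-0.35,-0.72],
    [-0.78,-0.67,-0.35,-0.84],
    [-0.78,-0.67,-0.35,-0.96],
    [-0.78,-0.67,-0.35,-1],
    [-0.78,-0.67,-0.35,-1],
  ],
  grip=1,
)

```text
clock: 35.28
position: [422.7, 288.9, 123.9]
tool_rot: [[0.077, 0.997, -0.001], [0.997, -0.077, 0.001], [0.001, -0.001, -1.0]]
wrist_force: [0.6, 0.6, -0.2]
grip_width: 93.9
finger_force: 0.0
```

```bash
python3 - <<'E'
from h import *
s=ctrl.read_state(); print(s["position"],s["qpos"]);go(419.3,285.6,11,1.706)
c=cams.read_camera("top"); print(edgefit(c,carton_sil,[419,285.3,1.71],3.))
E
```

```text
[422.65 288.85 123.92] [0.49 0.02 1.56 0.   1.56 0.56]
row [-0.01 -0.01  0.38] twist -0.142 max 0.37639740072054734
(array([419.09, 282.92,   1.71]), [(0, 20, -1.28), (1, 25, -0.23), (2, 25, -0.28), (3, 25, -0.38)])
```

>>> move_arm(
  series=[
    [-0.01,-0.01,0,-0.142],
    [-0.01,-0.01,0,-0.142],
    [-0.01,-0.01,0.1,-0.142],
    [-0.01,-0.01,0.2,-0.142],
    [-0.01,-0.01,0.3,-0.142],
    [-0.01,-0.01,0.36,-0.142],
    [-0.01,-0.01,0.38,-0.142],
    [-0.01,-0.01,0.38,-0.142],
  ],
)

```text
clock: 36.33
position: [420.2, 285.6, 10.7]
tool_rot: [[-0.135, 0.991, 0.001], [0.991, 0.135, 0.0], [0.0, 0.001, -1.0]]
wrist_force: [0.9, -0.4, 0.1]
grip_width: 94.7
finger_force: 0.0
```

>>> move_arm(
  series=[
    [0,0,0,0],
    [0,0,0,0],
    [0,0,0,0],
    [0,0,0,0],
    [0,0,0,0],
    [0,0,0,0],
  ],
  grip=-1,
)

```text
clock: 37.08
position: [419.6, 285.5, 10.9]
tool_rot: [[-0.136, 0.991, -0.0], [0.991, 0.136, 0.0], [0.0, -0.0, -1.0]]
wrist_force: [-3.4, -0.0, 5.2]
grip_width: 65.5
finger_force: 30.0
```

```bash
python3 - <<'E'
from h import *
go(600,60,110,0.2); go(653,30,110,-0.006)
E
```

```text
row [-0.83  0.49 -0.33] twist 1.005 max 0.8260737015379799
row [-0.95  0.66 -0.33] twist 1.142 max 0.9491076258275035
```

>>> move_arm(
  series=[
    [0,0,-0.1,0],
    [0,0,-0.2,0],
    [0,0,-0.3,0],
    [-0.08,0.06,-0.33,0.08],
    [-0.18,0.12,-0.33,0.16],
    [-0.28,0.18,-0.33,0.24],
    [-0.38,0.24,-0.33,0.32],
    [-0.48,0.3,-0.33,0.4],
    [-0.58,0.38,-0.33,0.48],
    [-0.68,0.46,-0.33,0.56],
    [-0.78,0.54,-0.33,0.64],
    [-0.88,0.62,-0.33,0.72],
    [-0.95,0.66,-0.33,0.8],
    [-0.95,0.66,-0.33,0.88],
    [-0.95,0.66,-0.33,0.96],
    [-0.95,0.66,-0.33,1.0],
    [-0.95,0.66,-0.33,1.0],
  ],
)

```text
clock: 39.2
position: [654.5, 29.5, 108.0]
tool_rot: [[0.979, 0.206, -0.001], [0.206, -0.979, -0.0], [-0.001, 0.0, -1.0]]
wrist_force: [0.3, 0.2, -0.9]
grip_width: 65.7
finger_force: 30.0
```

```bash
python3 - <<'E'
from h import *
s=ctrl.read_state(); print(s["position"],s["tool_rot"]);go(653,30,34,-0.006)
E
```

```text
[654.53  29.55 108.04] [[ 0.98  0.21 -0.  ]
 [ 0.21 -0.98 -0.  ]
 [-0.    0.   -1.  ]]
row [-0.   -0.    0.25] twist 0.142 max 0.24681089328762285
```

>>> move_arm(
  series=[
    [-0.01,0,0,0.1],
    [-0.01,0,0,0.142],
    [-0.01,0,0.08,0.142],
    [-0.01,0,0.15,0.142],
    [-0.01,0,0.2,0.142],
    [-0.01,0,0.23,0.142],
    [-0.01,0,0.243,0.142],
    [-0.01,0,0.248,0.142],
    [-0.01,0,0.252,0.142],
    [-0.01,0,0.252,0.142],
  ],
)

```text
clock: 40.45
position: [652.0, 29.2, 34.3]
tool_rot: [[1.0, -0.006, 0.001], [-0.006, -1.0, -0.0], [0.001, 0.0, -1.0]]
wrist_force: [0.3, 0.3, -2.1]
grip_width: 65.6
finger_force: 30.0
```

>>> move_arm(
  series=[
    [0,0,0.004,0],
    [0,0,0.007,0],
    [0,0,0.007,0],
  ],
)

```text
clock: 40.83
position: [652.1, 29.2, 32.9]
tool_rot: [[1.0, -0.006, 0.001], [-0.006, -1.0, -0.0], [0.001, 0.0, -1.0]]
wrist_force: [-2.4, 0.4, 5.6]
grip_width: 65.5
finger_force: 30.0
```

>>> move_arm(
  series=[
    [0,0,-0.002,0],
    [0,0,-0.002,0],
    [0,0,-0.002,0],
    [0,0,-0.002,0],
    [0,0,-0.002,0],
    [0,0,-0.1,0],
    [0,0,-0.25,0],
    [0,0,-0.25,0],
  ],
  grip=1,
)

```text
clock: 41.82
position: [654.9, 29.1, 112.3]
tool_rot: [[1.0, -0.006, 0.01], [-0.006, -1.0, -0.001], [0.01, 0.0, -1.0]]
wrist_force: [-0.0, 0.9, -0.3]
grip_width: 94.0
finger_force: 0.0
```

>>> move_arm(
  series=[
    [-0.15,0,0,0],
    [-0.3,0,0,0],
    [-0.3,0,0,0],
    [-0.3,0,0,0],
    [-0.3,0,0.1,0],
    [-0.3,0,0.2,0],
    [-0.3,0,0.29,0],
    [-0.3,0,0.29,0],
    [-0.3,0,0.29,0],
  ],
  grip=-1,
)

```text
clock: 42.95
position: [563.3, 29.6, 20.7]
tool_rot: [[1.0, -0.006, 0.002], [-0.006, -1.0, -0.0], [0.002, 0.0, -1.0]]
wrist_force: [-0.2, 0.0, -0.5]
grip_width: 7.8
finger_force: 0.0
```

>>> move_arm(
  series=[
    [0.02,0,0,0],
    [0.04,0,0,0],
    [0.05,0,0,0],
    [0.06,0,0,0],
    [0.07,0,0,0],
    [0.08,0,0,0],
    [0.088,0,0,0],
    [0.096,0,0,0],
    [0.096,0,0,0],
  ],
)

```text
clock: 44.08
position: [589.2, 29.6, 19.6]
tool_rot: [[1.0, -0.006, -0.003], [-0.006, -1.0, -0.0], [-0.003, 0.0, -1.0]]
wrist_force: [-5.0, -0.5, 2.3]
grip_width: 0.5
finger_force: 2.5
```

>>> move_arm(
  series=[
    [0.005,0,0,0],
    [0.01,0,0,0],
    [0.012,0,0,0],
    [0.012,0,0,0],
  ],
)

```text
clock: 44.58
position: [588.8, 29.6, 19.7]
tool_rot: [[1.0, -0.006, -0.012], [-0.006, -1.0, -0.0], [-0.012, 0.0, -1.0]]
wrist_force: [-15.0, -0.1, 9.4]
grip_width: 0.4
finger_force: 7.5
```

>>> move_arm(
  series=[
    [-0.04,0,0,0],
    [-0.08,0,0,0],
    [-0.08,0.1,0,0],
    [-0.08,0.22,0,0],
    [-0.08,0.22,0,0],
    [0.05,0.22,0,0],
    [0.205,0.22,0,0],
    [0.205,0.22,0,0],
    [0.205,0.22,0,0],
  ],
)

```text
clock: 45.7
position: [654.4, -35.9, 19.1]
tool_rot: [[1.0, -0.005, -0.001], [-0.005, -1.0, 0.0], [-0.001, -0.0, -1.0]]
wrist_force: [-0.7, 0.0, -0.6]
grip_width: 0.4
finger_force: 0.0
```

>>> move_arm(
  series=[
    [0,-0.03,0,0],
    [0,-0.05,0,0],
    [0,-0.065,0,0],
    [0,-0.08,0,0],
    [0,-0.095,0,0],
    [0,-0.11,0,0],
    [0,-0.125,0,0],
    [0,-0.14,0,0],
    [0,-0.15,0,0],
    [0,-0.158,0,0],
    [0,-0.165,0,0],
    [0,-0.165,0,0],
  ],
)

```text
clock: 47.2
position: [655.2, 11.2, 20.3]
tool_rot: [[1.0, -0.007, -0.0], [-0.007, -1.0, -0.002], [-0.0, 0.002, -1.0]]
wrist_force: [-3.1, -3.6, 2.7]
grip_width: -0.0
finger_force: 1.8
```

>>> move_arm(
  series=[
    [0,-0.005,0,0],
    [0,-0.01,0,0],
    [0,-0.015,0,0],
    [0,-0.02,0,0],
    [0,-0.02,0,0],
  ],
)

```text
clock: 47.82
position: [655.3, 15.5, 20.2]
tool_rot: [[1.0, -0.008, -0.0], [-0.008, -1.0, -0.005], [-0.0, 0.005, -1.0]]
wrist_force: [-2.7, -7.7, 3.2]
grip_width: 0.5
finger_force: 3.9
```

>>> move_arm(
  series=[
    [0,-0.005,0,0],
    [0,-0.01,0,0],
    [0,-0.01,0,0],
  ],
)

```text
clock: 48.2
position: [655.3, 15.3, 20.3]
tool_rot: [[1.0, -0.009, -0.001], [-0.009, -1.0, -0.01], [-0.001, 0.01, -1.0]]
wrist_force: [-2.9, -13.7, 2.3]
grip_width: 0.9
finger_force: 6.9
```

Tight at 15.5, expected 15.6. I'll re-push both fronts lightly and then check with the camera.

>>> move_arm(
  series=[
    [0,0.05,0,0],
    [0,0.08,0,0],
    [-0.2,0.08,0,0],
    [-0.285,0.08,0,0],
    [-0.285,0.08,0,0],
    [-0.285,-0.1,0,0],
    [-0.285,-0.138,0,0],
    [-0.26,-0.138,0,0],
    [-0.24,-0.138,0,0],
    [-0.228,-0.138,0,0],
    [-0.218,-0.138,0,0],
    [-0.212,-0.138,0,0],
    [-0.206,-0.138,0,0],
    [-0.206,-0.138,0,0],
  ],
)

```text
clock: 49.95
position: [589.0, 62.5, 19.6]
tool_rot: [[1.0, -0.007, -0.011], [-0.007, -1.0, -0.001], [-0.011, 0.002, -1.0]]
wrist_force: [-13.5, -2.4, 8.3]
grip_width: 0.5
finger_force: 6.6
```

>>> move_arm(
  series=[
    [-0.04,0,0,0],
    [-0.08,0,0,0],
    [-0.08,-0.1,0,0],
    [-0.08,-0.22,0,0],
    [-0.08,-0.22,0,0],
    [-0.05,-0.22,0,0],
    [-0.03,-0.22,0,0],
    [-0.02,-0.22,0,0],
    [-0.01,-0.22,0,0],
    [-0.003,-0.22,0,0],
    [0.003,-0.22,0,0],
    [0.003,-0.22,0,0],
  ],
)

```text
clock: 51.45
position: [588.9, 128.5, 19.6]
tool_rot: [[1.0, -0.006, -0.014], [-0.006, -1.0, -0.002], [-0.014, 0.002, -1.0]]
wrist_force: [-16.5, -2.4, 10.5]
grip_width: 0.1
finger_force: 8.4
```

>>> move_arm(
  series=[
    [-0.06,0,0,0],
    [-0.06,0,-0.15,0],
    [-0.06,0,-0.35,0],
    [-0.06,0,-0.35,0],
    [0.1,-0.24,-0.35,0],
    [0.33,-0.24,-0.35,0],
    [0.33,-0.24,-0.35,0],
    [0.33,-0.24,-0.35,0],
  ],
)

```text
clock: 52.45
position: [695.2, 200.7, 121.6]
tool_rot: [[1.0, -0.006, -0.003], [-0.006, -1.0, -0.001], [-0.003, 0.001, -1.0]]
wrist_force: [-0.5, -0.1, 0.0]
grip_width: 0.7
finger_force: 0.0
```

```bash
python3 - <<'E'
from h import *
np.set_printoptions(precision=4,suppress=True)
s=ctrl.read_state();print(s["position"]); go(690,200,13,-.006)
c=cams.read_camera("top"); cs=cams.read_camera("scene")
a=cv2.resize(c["frame"][120:220,150:300],None,fx=5,fy=5,interpolation=cv2.INTER_CUBIC)
b=cv2.resize(cs["frame"][130:200,205:305],(714,500),interpolation=cv2.INTER_CUBIC)
cv2.imwrite("pics/v7.png",cv2.resize(np.vstack([cv2.resize(a,(420,280)),cv2.resize(b,(420,294))]),None,fx=1,fy=1))
import json
for n,p in (("slot1",(656.5,127,0)),("slot2",(656.5,61,0))):
    print(n,edgefit(c,lambda q:carton_sil(q,22.,62),[*p[:2],0],2.))
E
```

```text
[695.1683 200.6994 121.5901]
row [-0.016  0.002  0.362] twist -0.0 max 0.36202604953884665
slot1 (array([657.4941, 130.6267,  -0.0175]), [(0, 25, 0.33), (2, 25, 0.36), (3, 25, -0.02)])
slot2 (array([657.5742,  65.4478,  -0.0047]), [(0, 25, -0.0), (1, 25, -0.01), (2, 25, 0.05)])
```

View pics/v7.png

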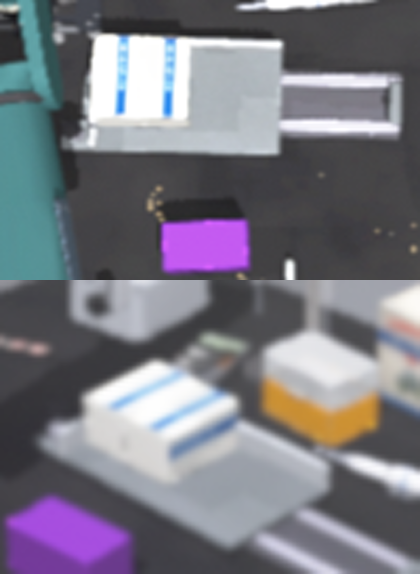

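Both cartons stand tight in the corner (top view (120,75) and (170,75)). Next I'll lower outside the end fence and push right.

>>> move_arm(
  series=[
    [-0.016,0,0.1,0],
    [-0.016,0,0.25,0],
    [-0.016,0,0.36,0],
    [-0.016,0,0.362,0],
    [-0.016,0,0.362,0],
    [-0.016,0.02,0.362,0],
    [-0.016,0.04,0.362,0],
    [-0.016,0.055,0.362,0],
    [-0.016,0.065,0.362,0],
    [-0.016,0.075,0.362,0],
    [-0.016,0.085,0.362,0],
    [-0.016,0.1,0.362,0],
    [-0.016,0.115,0.362,0],
    [-0.016,0.13,0.362,0],
    [-0.016,0.145,0.362,0],
    [-0.016,0.16,0.362,0],
  ],
)

```text
clock: 54.55
position: [689.9, 152.5, 16.2]
tool_rot: [[1.0, -0.006, 0.001], [-0.006, -1.0, -0.0], [0.001, 0.0, -1.0]]
wrist_force: [1.1, 4.9, 1.0]
grip_width: 0.8
finger_force: 2.1
```

>>> move_arm(
  series=[
    [0,0.02,0,0],
    [0,0.042,0,0],
    [0,0.064,0,0],
    [0,0.086,0,0],
    [0,0.108,0,0],
    [0,0.13,0,0],
    [0,0.152,0,0],
    [0,0.174,0,0],
    [0,0.196,0,0],
    [0,0.218,0,0],
    [0,0.24,0,0],
    [0,0.262,0,0],
    [0,0.284,0,0],
    [0,0.306,0,0],
    [0,0.328,0,0],
    [0,0.35,0,0],
    [0,0.37,0,0],
    [0,0.385,0,0],
    [0,0.4,0,0],
    [0,0.41,0,0],
  ],
)

```text
clock: 57.05
position: [689.5, 29.3, 16.2]
tool_rot: [[1.0, -0.006, 0.001], [-0.006, -1.0, -0.0], [0.001, 0.0, -1.0]]
wrist_force: [4.3, 3.4, 0.1]
grip_width: 0.4
finger_force: 2.1
```

>>> move_arm(
  series=[
    [0,0.005,0,0],
    [0,0.01,0,0],
    [0,0.015,0,0],
    [0,0.02,0,0],
    [0,0.02,0,0],
  ],
)

```text
clock: 57.68
position: [689.0, 23.2, 16.2]
tool_rot: [[1.0, -0.006, 0.0], [-0.006, -1.0, -0.001], [0.0, 0.001, -1.0]]
wrist_force: [2.9, 3.0, 0.9]
grip_width: 0.4
finger_force: 1.6
```

>>> move_arm(
  series=[
    [0,0.005,0,0],
    [0,0.01,0,0],
    [0,0.01,0,0],
  ],
)

```text
clock: 58.05
position: [688.9, 20.5, 16.2]
tool_rot: [[1.0, -0.006, 0.0], [-0.006, -1.0, -0.0], [0.0, 0.0, -1.0]]
wrist_force: [3.2, 2.9, 0.9]
grip_width: 0.3
finger_force: 1.7
```

>>> move_arm(
  series=[
    [0,0.005,0,0],
    [0,0.01,0,0],
    [0,0.01,0,0],
  ],
)

```text
clock: 58.42
position: [688.9, 20.6, 16.2]
tool_rot: [[1.0, -0.005, 0.0], [-0.005, -1.0, 0.004], [0.0, -0.004, -1.0]]
wrist_force: [3.2, 8.7, 1.5]
grip_width: 0.3
finger_force: 4.3
```

>>> move_arm(
  series=[
    [0,0.01,0,0],
    [0,0.02,0,0],
    [0,0.02,0,0],
  ],
)

```text
clock: 58.8
position: [688.9, 20.7, 16.3]
tool_rot: [[1.0, -0.003, 0.001], [-0.003, -1.0, 0.014], [0.001, -0.014, -1.0]]
wrist_force: [3.3, 19.5, 1.5]
grip_width: 0.3
finger_force: 9.7
```

At the right stop (20.7, expected 20.5). I'll retreat left and measure the knob.

>>> move_arm(
  series=[
    [0,-0.06,0,0],
    [0,-0.1,0,0],
    [0,-0.12,-0.1,0],
    [0,-0.3,-0.3,0],
    [0,-0.5,-0.38,0],
    [0,-0.7,-0.38,0],
    [0,-0.8,-0.38,0],
    [0,-0.8,-0.38,0],
    [0,-0.8,-0.38,0],
  ],
)

```text
clock: 59.92
position: [690.0, 250.4, 129.2]
tool_rot: [[1.0, -0.007, -0.002], [-0.007, -1.0, -0.002], [-0.002, 0.002, -1.0]]
wrist_force: [-0.5, 0.6, 0.5]
grip_width: 0.5
finger_force: 0.0
```

```bash
python3 - <<'E'
from h import *
np.set_printoptions(precision=4,suppress=True)
s=ctrl.read_state();print(s["position"])
c=cams.read_camera("top"); cs=cams.read_camera("scene")
print(edgefit(c,carriage_edges2,[641.8,-47.4,-.005,160],3.))
for n,p in (("slot1",(656.5,-33,0)),("slot2",(656.5,-99,0))):
    print(n,edgefit(c,lambda q:carton_sil(q,22.,62),[*p[:2],0],2.))
for n,C in(("top",c),("scene",cs)):
    u,v=w2px(C,(585,30,68)); print(n,u,v)
    w=C["frame"][int(v)-12:int(v)+13,int(u)-12:int(u)+13].astype(int).sum(2); j=np.unravel_index(cv2.GaussianBlur(w.astype(np.float32),(0,0),1.5).argmin(),w.shape)
    print("dark",j[1]+int(u)-12,j[0]+int(v)-12,px2w(C,j[1]+int(u)-12,j[0]+int(v)-12,66))
u,v=map(int,w2px(c,(620,0,60))); a=cv2.resize(c["frame"][v-25:v+25,u-35:u+35],(560,400),interpolation=cv2.INTER_CUBIC)
for p in[(585,30,68)]:
    q=w2px(c,p); cv2.circle(a,(int((q[0]-u+35.5)*8),int((q[1]-v+25.5)*8)),4,(0,0,255),1)
cv2.imwrite("pics/k8.png",a)
E
```

```text
[690.0444 250.4235 129.1575]
(array([643.1489, -47.3389,  -0.0063, 159.9859]), [(0, 25, 0.53), (1, 25, 0.46), (2, 18, -0.22), (3, 25, -0.07), (4, 25, -1.22), (5, 25, -0.88), (6, 25, 0.16), (7, 25, 0.13)])
slot1 (array([657.2947, -29.1741,   0.0003]), [(0, 25, 0.25), (2, 25, 0.32), (3, 25, 0.02)])
slot2 (array([ 657.5881, -101.067 ,    0.0034]), [(0, 25, 0.01), (1, 25, 0.01), (2, 25, 0.06)])
top 215.55531151630746 165.87976431775013
dark 215 166 [584.8836  32.4198  66.    ]
scene 241.7964796954534 170.6485206885844
dark 229 182 [479.7812   3.7682  66.    ]
```

View pics/k8.png

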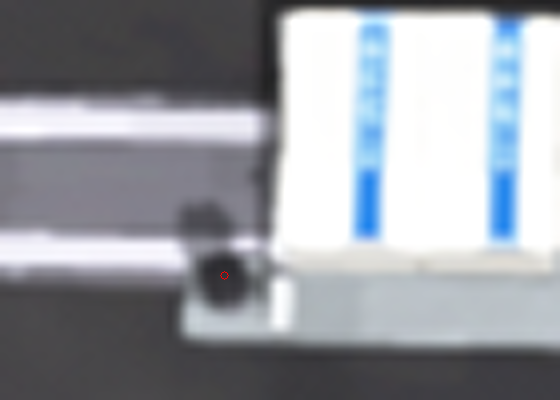

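The knob is at the marked point (585,30), the carriage reads q≈160, and the row looks tight. Moving above the knob.

>>> move_arm(
  series=[
    [-0.15,0.15,0,0],
    [-0.345,0.35,0,0],
    [-0.345,0.55,0,0],
    [-0.345,0.733,0,0],
    [-0.345,0.733,0,0],
    [-0.345,0.733,0.1,0],
    [-0.345,0.733,0.2,0],
    [-0.345,0.733,0.24,0],
    [-0.345,0.733,0.24,0],
  ],
)

```text
clock: 61.15
position: [584.8, 32.7, 57.3]
tool_rot: [[1.0, -0.006, -0.002], [-0.006, -1.0, 0.0], [-0.002, -0.0, -1.0]]
wrist_force: [0.4, -0.1, -0.3]
grip_width: 0.3
finger_force: 0.0
```

Now press slowly.

>>> move_arm(
  series=[
    [0,0,0.02,0],
    [0,0,0.03,0],
    [0,0,0.04,0],
    [0,0,0.05,0],
    [0,0,0.06,0],
    [0,0,0.07,0],
    [0,0,0.075,0],
    [0,0,0.08,0],
    [0,0,0.08,0],
  ],
)

```text
clock: 62.28
position: [585.6, 32.6, 34.0]
tool_rot: [[1.0, -0.006, 0.0], [-0.006, -1.0, -0.0], [0.0, 0.0, -1.0]]
wrist_force: [1.3, 1.3, 1.4]
grip_width: 0.6
finger_force: 0.7
```

>>> move_arm(
  series=[
    [0,0,0.005,0],
    [0,0,0.01,0],
    [0,0,0.01,0],
  ],
)

```text
clock: 62.65
position: [585.8, 32.6, 32.7]
tool_rot: [[1.0, -0.006, 0.001], [-0.006, -1.0, -0.0], [0.001, 0.0, -1.0]]
wrist_force: [-1.0, -0.2, 7.0]
grip_width: 0.8
finger_force: 3.7
```

>>> move_arm(
  series=[
    [0,0,0.005,0],
    [0,0,0.01,0],
    [0,0,0.01,0],
  ],
)

```text
clock: 63.02
position: [586.1, 32.6, 32.4]
tool_rot: [[1.0, -0.006, 0.003], [-0.006, -1.0, -0.0], [0.003, 0.0, -1.0]]
wrist_force: [-5.4, 0.9, 17.7]
grip_width: 0.4
finger_force: 8.3
```

>>> move_arm(
  series=[
    [0,0,-0.1,0],
    [0,0,-0.2,0],
    [0,0,-0.35,0],
    [-0.1,-0.3,-0.35,0],
    [-0.2,-0.7,-0.35,0],
    [-0.2,-0.9,-0.35,0],
    [-0.2,-0.9,-0.35,0],
    [-0.2,-0.9,-0.35,0],
    [-0.2,-0.9,-0.35,0],
  ],
)

```text
clock: 64.15
position: [525.8, 304.5, 131.8]
tool_rot: [[1.0, -0.003, -0.002], [-0.003, -1.0, -0.001], [-0.002, 0.001, -1.0]]
wrist_force: [0.1, 0.5, -0.5]
grip_width: 0.3
finger_force: 0.0
```

```bash
python3 - <<'E'
from h import *
c=cams.read_camera("top"); print(edgefit(c,carriage_edges2,[641.8,-47.4,-.005,160],3.))
g=c["frame"]; cs=cams.read_camera("scene")
b=cv2.resize(cs["frame"][135:205,215:315],(700,490),interpolation=cv2.INTER_CUBIC); a=cv2.resize(g[125:185,190:290],(180,108)); b[:108,:180]=a
cv2.imwrite("pics/f9.png",b); print(ctrl.read_state()["position"])
E
```

```text
(array([643.01, -47.3 ,  -0.01, 159.79]), [(0, 25, 0.55), (1, 25, 0.47), (2, 17, -0.15), (3, 25, -0.1), (4, 25, -1.22), (5, 25, -0.91), (6, 25, 0.18), (7, 25, 0.12)])
[526.84 302.16 132.22]
```

View pics/f9.png

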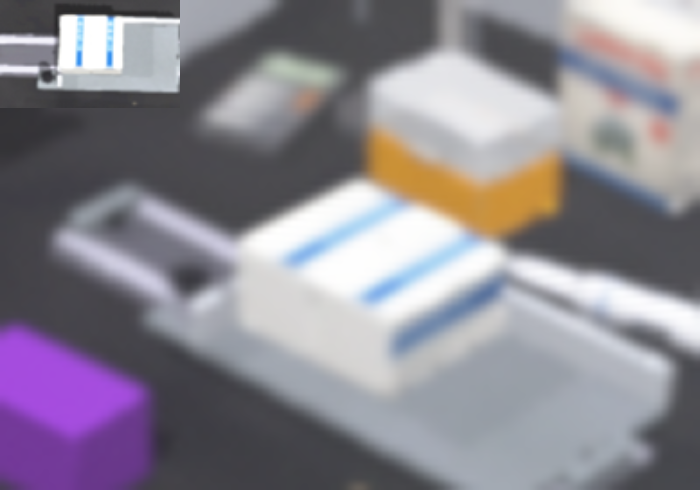

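The row is tight in the corner, the carriage is at the right stop, and the knob (190,275) bottomed out with a firm 18 N. Handing in.

```bash
python3 -c "
from station import ctrl
print(ctrl.job_done())"
```

```text
the job is handed in; nothing more can be done
None
```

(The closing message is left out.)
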